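Check-weigh the centrifuge buckets

ROBOT

A 7-joint arm with a two-finger parallel gripper is mounted at the origin on the work surface. World frame = base frame: x ahead of the robot, y to its left, z up, the work surface at z = 0. Lengths are in m, angles in rad, forces in N, time in s.
With the tool pointing down it reaches from about 0.4 to 0.9 m from the base axis. Payload 5.6 kg.
Tool frame: the origin (TCP) lies at the very end of the fingers, on their centre line; the grasp point (between the pads) lies 19 mm behind it; x points along the fingers, y is the direction in which the jaws open and shut, and the axes are right-handed (so a half turn about x gives the same grasp; the last joint's range is limited). The gripper opens to 92 mm and grips with 3 to 60 N. Pads are 20 mm wide; open, the fingers measure 128 mm over their backs; the gripper's body (75 mm by 189 mm) begins 69 mm behind the grasp point.
Start: joints at [-1.362, 0.468, -0.012, 1.603, 0.006, 1.071, -0.056], TCP at [0.162, 0.629, 0.215] pointing down, gripper open.
Joint ranges: [-2.53, 2.53], [-0.31, 2.02], [-1.57, 1.55], [0.28, 2.44], [-1.29, 4.43], [0.15, 1.84], [-2.92, 2.92]. Speed limits (rad/s): [2.57, 2.57, 3.14, 3.14, 3.14, 3.14, 3.14].

INTERFACE

Orientations are given as a rotation vector (axis times angle).
In Python, from station import robot gives the robot as it stands.
- The arm moves only by the tool drive_tool, never from a script. Its argument "targets" is a list of rows, each a list of 7 numbers: the shift along the tool's x, y, z in cm, then the turn, a rotation vector about the tool's x, y, z in rad, then the finger opening in cm, from 0 to 9.19. In form: [[tx, ty, tz, rx, ry, rz, grip], ...]. A call has exactly 10 rows; each row is the pose to reach, as a shift and turn from the pose measured when the call began, along the tool's axes at that moment; what a row does not reach only later rows make up. A row lasts 1/8 s, in which the tool goes at most 62.5 mm and 10.7 degrees, less where a joint would pass 70% of its speed; a pose out of reach is approached as far as the arm can. A call with a gripper value outside its range is refused whole. The fingers move at their own pace and stop on an object; "squeeze" is the grip in N (left out, the last holds). Time passes only in rows, so rows that repeat a pose let the fingers close, or fill a call up. It gives the time, the measured TCP pose, the force and the opening at its end, in the units of the state.
- robot.get_state(): the state, without advancing time (a new reading comes with each control period).
- robot.snapshot(name): name is "side" or "top"; returns the picture (420x560x3 uint8, red, green, blue); there is no depth.
- robot.camera_info(name): a dict with "vfov" (degrees; the focal length in pixels is half the picture's height over the tangent of half this angle, whatever the lens; pixels are square), "cx", "cy" (the principal point, pixels), "k1" (the pictures are not rectified: a ray, as slopes to the right and down, at radius r is drawn at 1 + k1 r^2 times it, then the intrinsics apply), "R" (3x3) and "t" (3): a world point X has camera coordinates R X + t. Camera axes: x right, y down, z forward; pixel columns grow to the right and rows downward; lengths in m; the calibration is good to about 2 mm. A picture is of the moment at which its call begins. camera_info takes no time and is no camera call.
- robot.sign_off(): hands the job in, once; it reports no verdict.
The state is a dict: "time_s": time; "q": joint angles; "dq": joint speeds; "joint_efforts": joint torques, N m; "tcp_pos": TCP position; "tcp_rot": TCP orientation; "wrist_force": force on the tool from outside, world axes, zero at the start; "ft_torque": the same for the moment, N m; "gripper_width": finger opening in m.
Only numpy, scipy, OpenCV 4.12 (cv2) and the standard library are available. Lean on these libraries where they do the work, as an engineer would, in place of code of your own. Each camera call takes 0.05 s, during which the arm holds its last target. There are 200 camera calls.

TASK

Check-weigh every centrifuge bucket standing on the carousel, in the order red, yellow, green, blue (pass over any that are missing): hang it alone by its stirrup on the hook of the spring scale, let go and leave it hanging until it has been quite still for a good second, then lift it off and stand it in the rack pocket of its own colour. Never drive the scale's hook down onto its bottom stop, and leave the other things on the bench where they are.

Things in the scene. Friction and masses are not known exactly. Their poses are not given: they have to be found in the camera images.
- carousel_base: Fixed black foot of a freely spinning carousel, origin on the bench under its centre. The carousel is an aluminium plate 244 mm across, top face 28 mm above the bench, with a blue rim (inner radius 118 mm) rising 8 mm above that face and a black hub 36 mm across, 12 mm high. It turns at the lightest touch.
- red: Centrifuge bucket, red cap and stirrup; None if absent. Cylinder 46 mm across, 50 mm high with cap; above it a rigid stirrup to z 98 mm, its outer faces at y = +-24 mm (grip these 48 mm from above). 0.11 to 0.2 kg. Origin: centre of its underside, z up its axis. Starts standing on the carousel about 75 mm from its centre, at any yaw.
- red_bar (a point): Centre of the steel crossbar (round rod 8 mm thick, along y) at the top of the red stirrup, 94 mm above the bucket's underside; axes as the bucket's. Side bars 14 mm in x, 6 mm in y. The opening under the rod is 36 mm wide and 40 mm high, down to the cap.
- yellow: Centrifuge bucket, yellow cap and stirrup; None if absent. Cylinder 46 mm across, 50 mm high with cap; above it a rigid stirrup to z 98 mm, its outer faces at y = +-24 mm (grip these 48 mm from above). 0.11 to 0.2 kg. Origin: centre of its underside, z up its axis. Starts standing on the carousel about 75 mm from its centre, at any yaw.
- yellow_bar (a point): Centre of the steel crossbar (round rod 8 mm thick, along y) at the top of the yellow stirrup, 94 mm above the bucket's underside; axes as the bucket's. Side bars 14 mm in x, 6 mm in y. The opening under the rod is 36 mm wide and 40 mm high, down to the cap.
- green: Centrifuge bucket, green cap and stirrup; None if absent. Cylinder 46 mm across, 50 mm high with cap; above it a rigid stirrup to z 98 mm, its outer faces at y = +-24 mm (grip these 48 mm from above). 0.11 to 0.2 kg. Origin: centre of its underside, z up its axis. Starts standing on the carousel about 75 mm from its centre, at any yaw.
- green_bar (a point): Centre of the steel crossbar (round rod 8 mm thick, along y) at the top of the green stirrup, 94 mm above the bucket's underside; axes as the bucket's. Side bars 14 mm in x, 6 mm in y. The opening under the rod is 36 mm wide and 40 mm high, down to the cap.
- blue: Centrifuge bucket, blue cap and stirrup; None if absent. Cylinder 46 mm across, 50 mm high with cap; above it a rigid stirrup to z 98 mm, its outer faces at y = +-24 mm (grip these 48 mm from above). 0.11 to 0.2 kg. Origin: centre of its underside, z up its axis. Starts standing on the carousel about 75 mm from its centre, at any yaw.
- blue_bar (a point): Centre of the steel crossbar (round rod 8 mm thick, along y) at the top of the blue stirrup, 94 mm above the bucket's underside; axes as the bucket's. Side bars 14 mm in x, 6 mm in y. The opening under the rod is 36 mm wide and 40 mm high, down to the cap.
- scale_hook (a joint): Travel of the sprung hook of the scale, m: 0 unloaded, grows downward with load at 90 N/m (a bucket pulls it down 12 to 22 mm), bottom stop at 0.060. Lightly damped: it bobs for about a second when loaded.
- scale: Fixed stand of the spring scale, origin under the centre of its 100 x 120 mm grey foot: white column 50 mm wide, 220 mm high. From it an 8 mm round steel hook arm runs level along the stand's -x (towards the robot), dips into a seat 124 mm out and ends in an upturned tip.
- hook_seat (a point): Where the axis of a hung crossbar rests; 179 mm above the bench unloaded, sinks with the hook. Axes: z up, -x out along the arm to its tip, y across. The tip is 15 mm out, its top 12 mm above this point; the arm's underside is 12 mm below it. To hang: pass the stirrup over the tip from -x, rod across the arm, rod more than 16 mm above the seat, then lower.
- rack: Loose white rack tray, 74 x 282 x 26 mm, 0.9 kg, origin under its centre, with four square open pockets in a row along its y (66 x 66 mm inside, floor 4 mm up, walls 4 mm), floors coloured red, yellow, green, blue from -y to +y.
- pocket_red (a point): Centre of the floor of the red pocket of the rack, axes as the rack's.
- pocket_yellow (a point): Centre of the floor of the yellow pocket of the rack, axes as the rack's.
- pocket_green (a point): Centre of the floor of the green pocket of the rack, axes as the rack's.
- pocket_blue (a point): Centre of the floor of the blue pocket of the rack, axes as the rack's.
- reagent: Bystander, leave alone: small amber reagent bottle, 36 mm across, 65 mm high, loose, origin under its centre.
- dishes: Bystander, leave alone: stack of two clear lidded dishes, 84 mm across, 29 mm high, loose, origin under its centre.
- timer: Bystander, leave alone: white bench timer, 50 x 60 x 24 mm, loose, origin under its centre.
- mouse: Bystander, leave alone: black computer mouse, 100 x 58 x 30 mm, loose, origin under its centre.
- jar: Bystander, leave alone: white jar with blue cap, 52 mm across, 70 mm high, loose, origin under its centre.

How it is judged:
By the outcome, as a careful person would: the job done as asked, in the order asked, and still so for the second after the job is handed in, with the robot touching nothing.
Of red, yellow, green, blue only 2 to 3 are there at a start; the rules pass over those that are not, and their reading is None.
At some moment in a run one of red, yellow, green, blue, rack may be knocked a few centimetres aside while the robot is not near it.
It also fails if it takes over 210 s, if anything falls off the work surface, if the arm or the gripper's body presses on something with over 40 N, if the wrist force passes 120 N, or if a joint passes its speed limit or range.

## Working session

There is one attempt and no reset: what is moved stays moved. The work goes in short steps, Python scripts to look and compute and a tool call to move; the robot and the scene stay as the last step left them, time stands still between calls to the robot, and variables do not carry over. Pictures are saved under pics/ and viewed, on a budget of 14 in all, crops included, one or two more only if the job needs it, and the job is handed in when it is done.

Besides the shell and the picture viewer there is one more tool, called after "Emit:" as name(argument=value, ...), one argument or row to a line, values as JSON. drive_tool: Moves the arm, as the interface text tells. Its arguments: {"type":"object","properties":{"targets":{"type":"array","items":{"type":"array","items":{"type":"number"}}},"squeeze":{"type":"number"}},"required":["targets"]}

```bash
ls; mkdir -p pics
python3 - <<'E'
from station import robot
import cv2
s=robot.get_state();print(s)
for n in("side","top"):
    i=robot.camera_info(n);print(n,i)
    cv2.imwrite(f"pics/{n}0.png",cv2.resize(robot.snapshot(n)[:,:,::-1],(800,600),interpolation=cv2.INTER_CUBIC))
E
```

```text
pics
{'time_s': 0.0, 'q': array([-1.3620173 ,  0.46837005, -0.01160501,  1.60359682,  0.00598565,
        1.0713606 , -0.05628102]), 'dq': array([-1.05055184e-03,  1.02641738e-03,  2.28243183e-04,  1.72221082e-03,
        6.11043158e-06, -7.78295412e-04,  5.34831077e-04]), 'joint_efforts': array([ 1.17959233e-03, -5.20569420e+01, -1.22340076e-02, -2.43750340e+01,
       -5.66717971e-02,  1.71478110e-02,  1.47497062e-04]), 'tcp_pos': array([0.16185516, 0.62894894, 0.21365604]), 'tcp_rot': array([ 0.196359  ,  1.56184771, -0.19903016]), 'wrist_force': array([ 0.17530954,  0.05595422, -0.35312859]), 'ft_torque': array([ 0.03207982, -0.03112524,  0.0072768 ]), 'gripper_width': 0.09216110067553511}
side {'vfov': 43.904314771796415, 'cx': 283.0296853825682, 'cy': 211.21092013610658, 'k1': 0.0660175357041163, 'R': array([[-0.95146862, -0.30743038, -0.01392942],
       [-0.2130791 ,  0.69076734, -0.69096872],
       [ 0.22204677, -0.65446699, -0.72275044]]), 't': array([0.51634031, 0.19787221, 1.31550143])}
top {'vfov': 45.46080503178135, 'cx': 275.1407892686724, 'cy': 205.2742043850864, 'k1': -0.016045547822993004, 'R': array([[ 0.02583633, -0.99962353,  0.00923517],
       [-0.9946143 , -0.02663225, -0.10016546],
       [ 0.1003737 , -0.00659753, -0.99492793]]), 't': array([-0.02183548,  0.55586729,  1.61702801])}
```

View pics/top0.png

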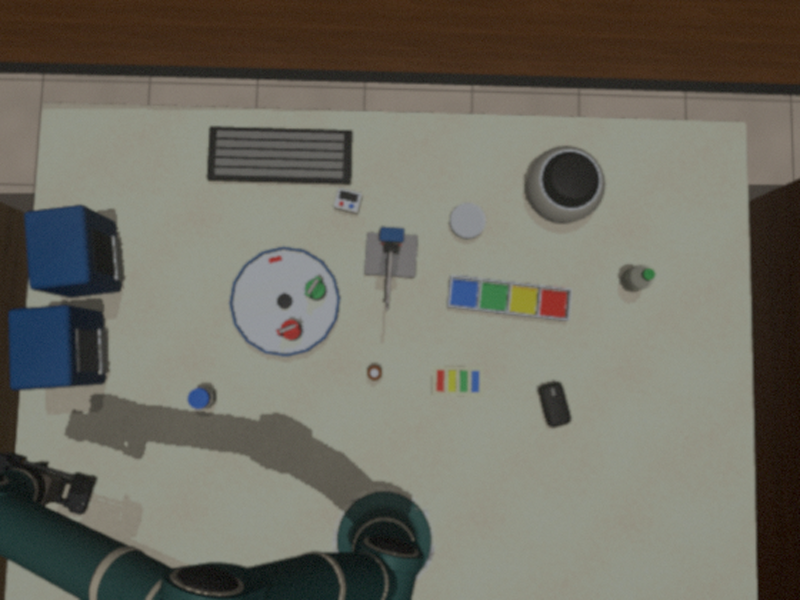

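View pics/side0.png

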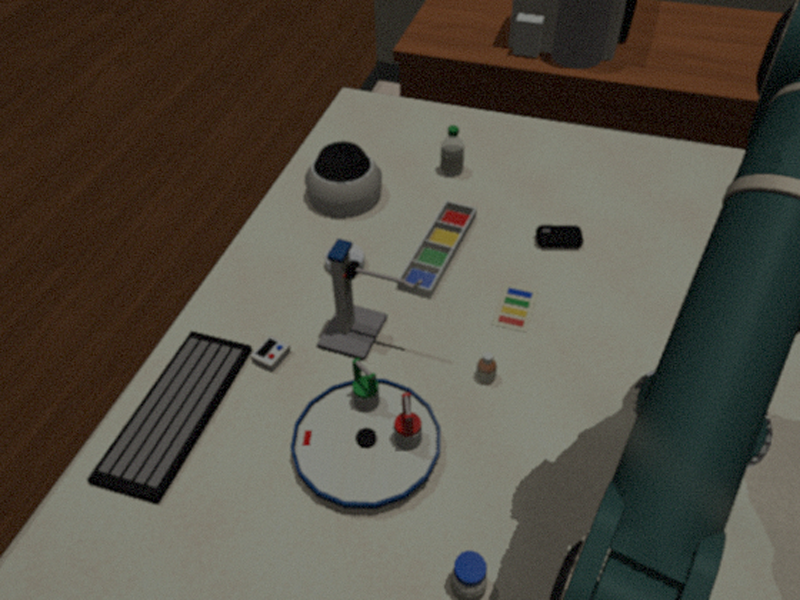

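Two buckets: red (≈(290,328) top) and green (≈(316,288)). Yellow and blue are absent. Scale arm points to the robot from ≈(391,240); the rack is at ≈(510,298), with the red pocket at right. Enlarged crops next.

```bash
cat > h.py <<'E'
import numpy as np, cv2
from station import robot
def KI(n):
    i=robot.camera_info(n); return i,210/np.tan(np.radians(i['vfov']/2))
def proj(n,X):
    i,f=KI(n); c=np.atleast_2d(X)@i['R'].T+i['t']; s=c[:,:2]/c[:,2:]
    s=s*(1+i['k1']*(s**2).sum(1,keepdims=True)); return s*f+[i['cx'],i['cy']]
def ray(n,uv):
    i,f=KI(n); d=(np.array(uv,float)-[i['cx'],i['cy']])/f; s=d.copy()
    for _ in range(20): s=d/(1+i['k1']*(s@s))
    return -i['R'].T@i['t'], i['R'].T@np.r_[s,1]
def onz(n,uv,z):
    o,d=ray(n,uv); return o+d*(z-o[2])/d[2]
def tri(a,b):
    (o,d),(p,e)=ray('top',a),ray('side',b); s=np.linalg.lstsq(np.c_[d,-e],p-o,rcond=None)[0]
    return (o+d*s[0]+p+e*s[1])/2, np.linalg.norm(o+d*s[0]-p-e*s[1])
def crop(n,x0,y0,x1,y1,k,img=None,step=10):
    img=robot.snapshot(n) if img is None else img
    c=cv2.resize(img[y0:y1,x0:x1,::-1],None,fx=k,fy=k,interpolation=cv2.INTER_CUBIC)
    c=cv2.convertScaleAbs(c,alpha=1.3,beta=10)
    for x in range(-(-x0//step)*step,x1,step):
        cv2.line(c,((x-x0)*k,0),((x-x0)*k,6),(255,0,255),1)
        if x%20==0: cv2.putText(c,str(x),((x-x0)*k-8,16),0,.35,(255,0,255),1)
    for y in range(-(-y0//step)*step,y1,step):
        cv2.line(c,(0,(y-y0)*k),(6,(y-y0)*k),(255,0,255),1)
        if y%20==0: cv2.putText(c,str(y),(8,(y-y0)*k+4),0,.35,(255,0,255),1)
    return c
E
python3 - <<'E'
from h import *
t=robot.snapshot('top');s=robot.snapshot('side')
np.savez('im0.npz',t=t,s=s)
a=crop('top',155,155,295,255,5,t); b=crop('side',200,160,315,285,5,s)
cv2.imwrite('pics/t1.png',a); 
cv2.imwrite('pics/s1.png',crop('side',200,165,318,352,3*1,s) if 0 else crop('side',200,240,318,350,5,s))
c=crop('side',225,160,310,255,6,s)
d=crop('top',305,185,405,230,8,t)
cv2.imwrite('pics/s2.png',c);cv2.imwrite('pics/t2.png',d)
E
```

```text
(no output)
```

View pics/t1.png

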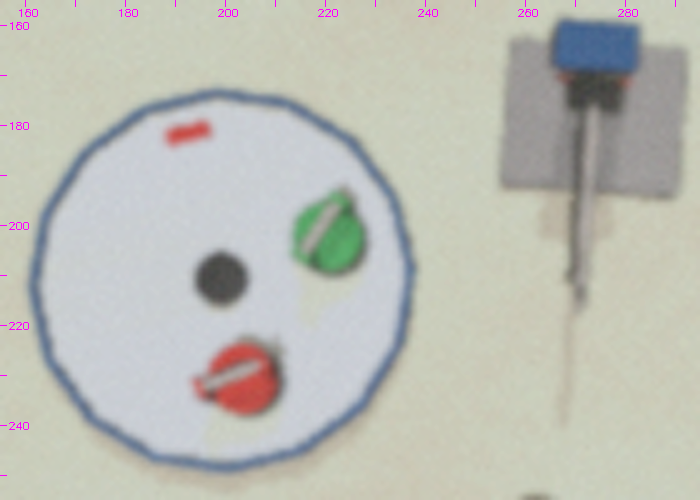

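View pics/s2.png

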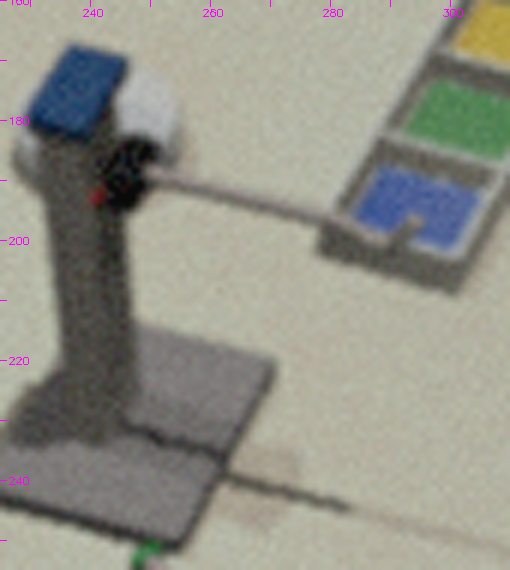

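View pics/t2.png

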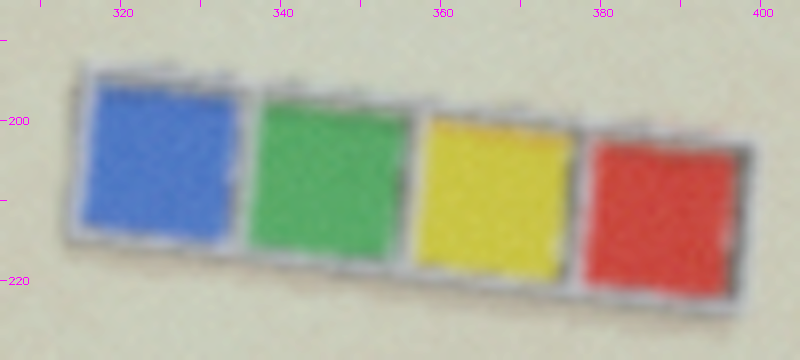

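Top crop: red bar from ≈(195.5,232) to (208,227.5), green bar from ≈(216,205) to (223.5,195); hub at (199,210.5). Hook arm from (273,178) to its tip at (271,216). Side crop: seat dip ≈(290,200), tip ≈(294,196). Rack pockets: red (388,212.5), green (345.5,208).

View pics/s1.png

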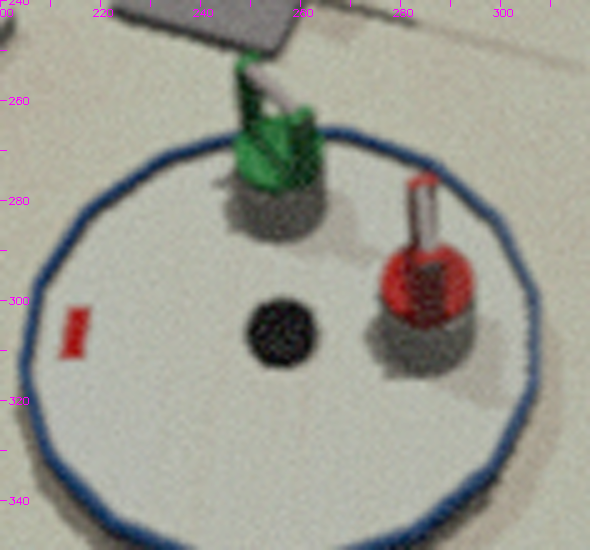

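Side: red cap centre ≈(285.5,296.5), green cap ≈(256,270); green bar ends (248,251) and (261,264); red bar is seen end-on at (284.5,276).

Run:
```python
from h import *
np.set_printoptions(precision=4,suppress=True)
print('hub',onz('top',(199,210.5),.04),onz('side',(256.5,306),.037))
print('rimc',onz('top',((161.5+237)/2,(173.5+248.5)/2),.036))
for n,tc,sc,b in(('red',(204.3,230.7),(285.5,297),[(195.5,232),(208,227.5)]),('green',(221.5,201.8),(256,270),[(216,205),(223.5,195)])):
    print(n,onz('top',tc,.078),onz('side',sc,.078))
    a,c=[onz('top',p,.124) for p in b]; d=c-a; print(' bar',(a+c)/2,'len',np.linalg.norm(d),'yaw',np.degrees(np.arctan2(d[1],d[0])))
a,c=onz('side',(248,251),.122),onz('side',(261,264),.122);d=c-a;print('green side bar',(a+c)/2,np.linalg.norm(d),np.degrees(np.arctan2(d[1],d[0])))
print('tip tri',tri((271,216),(294,196.2)), onz('top',(271,215.5),.185),onz('side',(294,196.2),.189))
a,c=onz('top',(273.2,178),.182),onz('top',(271.5,210),.17);print('arm',a,c,np.degrees(np.arctan2(*(c-a)[1::-1])))
f=[onz('top',p,0) for p in((257.5,162.5),(292.5,164.5),(290.5,194.5),(255,192.5))];print('foot',np.mean(f,0),f)
c4=[onz('top',p,.026) for p in((315.5,193.5),(399,202.5),(397.5,224.5),(313,215.5))];print('rack',c4,np.mean(c4,0))
for n,p in(('blue',[(317,196),(334.5,197.5),(332.5,215),(315,213)]),('red',[(379.5,202.5),(397,204),(395.5,222.2),(378,220)])):
    print(n,np.mean([onz('top',q,.004) for q in p],0))
```

```text
hub [0.5313 0.2399 0.04  ] [0.5305 0.2422 0.037 ]
rimc [0.5301 0.2396 0.036 ]
red [0.4644 0.215  0.078 ] [0.4632 0.2237 0.078 ]
 bar [0.465  0.2168 0.124 ] len 0.04060161709544041 yaw -68.57407439974439
green [0.5577 0.164  0.078 ] [0.5557 0.1704 0.078 ]
 bar [0.5584 0.1649 0.124 ] len 0.038581190903849934 yaw -34.774438588057464
green side bar [0.5585 0.1672 0.122 ] 0.0514079079136967 147.1167393718286
tip tri (array([0.5087, 0.0054, 0.1885]), np.float64(0.001719533987823579)) [0.5097 0.0053 0.185 ] [0.5095 0.006  0.189 ]
arm [0.6225 0.0017 0.182 ] [0.5274 0.0043 0.17  ] 178.47369562103805
foot [ 0.6494 -0.0008  0.    ] [array([0.7022, 0.0557, 0.    ]), array([ 0.6986, -0.0623,  0.    ]), array([ 0.5967, -0.0578,  0.    ]), array([0.6002, 0.0611, 0.    ])]
rack [array([ 0.599 , -0.1392,  0.026 ]), array([ 0.5766, -0.4154,  0.026 ]), array([ 0.5038, -0.4105,  0.026 ]), array([ 0.5261, -0.1323,  0.026 ])] [ 0.5514 -0.2744  0.026 ]
blue [ 0.5628 -0.1727  0.004 ]
red [ 0.5456 -0.3826  0.004 ]
```

```bash
cat >> h.py <<'E'
from scipy.spatial.transform import Rotation as Ro
np.set_printoptions(precision=4,suppress=True)
def go(*wps,start=None):
    """wps: (x,y,z,yaw_deg of tool y); prints tool-frame shift cm and turn from current pose"""
    s=robot.get_state(); R0=Ro.from_rotvec(s['tcp_rot']).as_matrix(); p0=s['tcp_pos']
    y=R0[:,1]; print('t',s['time_s'],'p',p0,'yawY',np.degrees(np.arctan2(y[1],y[0])),'xax',R0[:,0],'q7',s['q'][6],'F',s['wrist_force'],'w',s['gripper_width'])
    for w in wps:
        best=None
        for k in(0,180):
            a=np.radians(w[3]+k); Y=np.array([np.cos(a),np.sin(a),0]);X=np.array([0,0,-1.]);R1=np.c_[X,Y,np.cross(X,Y)]
            r=Ro.from_matrix(R0.T@R1).as_rotvec()
            if best is None or np.linalg.norm(r)<np.linalg.norm(best): best=r
        print(w,'->',(R0.T@(np.array(w[:3])-p0)*100).round(2),best.round(3))
E
python3 -c "
from h import *
go((.464,.218,.20,-68.6),(.464,.218,.089,-68.6))"
```

```text
t 0.2 p [0.1619 0.6291 0.214 ] yawY 75.56867571002027 xax [-0.0002 -0.0011 -1.    ] q7 -0.05630947197609821 F [-0.4667 -1.0367 -0.1166] w 0.09197465632114919
(0.464, 0.218, 0.2, -68.6) -> [  1.44 -32.29  39.5 ] [-0.625 -0.     0.001]
(0.464, 0.218, 0.089, -68.6) -> [ 12.54 -32.27  39.5 ] [-0.625 -0.     0.001]
```

Emit:
drive_tool(
  targets=[
    [0.2, -5, 6, -0.1, 0, 0, 9.0],
    [0.4, -9, 11, -0.2, 0, 0, 9.0],
    [0.6, -13, 16, -0.3, 0, 0, 9.0],
    [0.8, -17, 21, -0.4, 0, 0, 9.0],
    [1, -21, 26, -0.5, 0, 0, 9.0],
    [1.2, -25, 31, -0.6, 0, 0, 9.0],
    [1.4, -29, 36, -0.625, 0, 0, 9.0],
    [1.4, -32.3, 39.5, -0.625, 0, 0, 9.0],
    [1.4, -32.3, 39.5, -0.625, 0, 0, 9.0],
    [1.4, -32.3, 39.5, -0.625, 0, 0, 9.0],
  ],
  squeeze=15,
)

```text
time_s: 1.45
tcp_pos: [0.464, 0.2177, 0.2003]
tcp_rot: [-0.292, 1.552, 0.291]
wrist_force: [0.1, 0.1, -1.0]
gripper_width: 0.0898
```

```bash
python3 -c "
from h import *
t=robot.snapshot('top');s=robot.snapshot('side')
cv2.imwrite('pics/c1.png',np.hstack([cv2.resize(crop('top',160,165,260,255,4,t),(400,500)),cv2.resize(crop('side',210,225,320,350,4,s),(400,500))]))
go((.464,.218,.12,-68.6),(.464,.218,.089,-68.6))"
```

```text
t 1.55 p [0.463  0.2195 0.2003] yawY 111.52025287438006 xax [-0.0007 -0.0004 -1.    ] q7 1.4633600038194925 F [-0.4288  0.6751  0.4853] w 0.08966498585528557
(0.464, 0.218, 0.12, -68.6) -> [ 8.03 -0.18  0.04] [ 0.002 -0.001  0.   ]
(0.464, 0.218, 0.089, -68.6) -> [11.13 -0.18  0.05] [ 0.002 -0.001  0.   ]
```

View pics/c1.png

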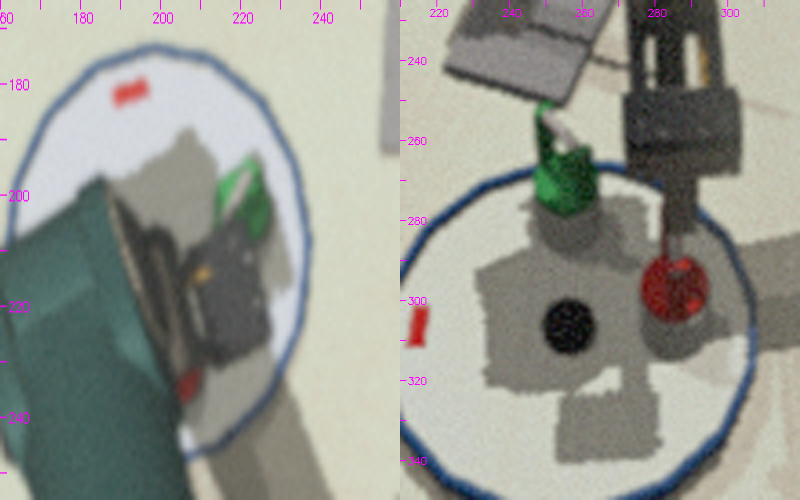

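Nothing has moved: the red cap is still at side ≈(285,297), with the fingers above it. Descend and grip.

Emit:
drive_tool(
  targets=[
    [2, -0.1, 0, 0, 0, 0, 9.0],
    [4, -0.2, 0, 0, 0, 0, 9.0],
    [6, -0.2, 0, 0, 0, 0, 9.0],
    [8, -0.2, 0, 0, 0, 0, 9.0],
    [9.5, -0.2, 0, 0, 0, 0, 9.0],
    [11, -0.2, 0, 0, 0, 0, 9.0],
    [11.1, -0.2, 0, 0, 0, 0, 9.0],
    [11.1, -0.2, 0, 0, 0, 0, 6.0],
    [11.1, -0.2, 0, 0, 0, 0, 5.0],
    [11.1, -0.2, 0, 0, 0, 0, 4.0],
  ],
  squeeze=15,
)

```text
time_s: 2.8
tcp_pos: [0.464, 0.2177, 0.0898]
tcp_rot: [-0.295, 1.551, 0.295]
wrist_force: [1.0, 0.8, -0.3]
gripper_width: 0.0619
```

Emit:
drive_tool(
  targets=[
    [0, 0, 0, 0, 0, 0, 4.0],
    [0, 0, 0, 0, 0, 0, 4.0],
    [0, 0, 0, 0, 0, 0, 4.0],
    [0, 0, 0, 0, 0, 0, 4.0],
    [-1, 0, 0, 0, 0, 0, 4.0],
    [-3, 0, 0, 0, 0, 0, 4.0],
    [-5, 0, 0, 0, 0, 0, 4.0],
    [-8, 0, 0, 0, 0, 0, 4.0],
    [-10, 0, 0, 0, 0, 0, 4.0],
    [-10, 0, 0, 0, 0, 0, 4.0],
  ],
  squeeze=15,
)

```text
time_s: 4.05
tcp_pos: [0.4647, 0.2181, 0.1913]
tcp_rot: [-0.294, 1.548, 0.295]
wrist_force: [0.5, 0.3, -1.2]
gripper_width: 0.0479
```

```bash
python3 -c "
from h import *
t=robot.snapshot('top');s=robot.snapshot('side')
cv2.imwrite('pics/c2.png',np.hstack([cv2.resize(crop('top',160,165,260,255,4,t),(400,500)),cv2.resize(crop('side',210,225,320,350,4,s),(400,500))]))
go((.43,.005,.170,88.4),(.4225,.006,.168,88.4))"
```

```text
t 4.15 p [0.4634 0.2175 0.1893] yawY 111.50858626785038 xax [-0.0007 -0.0003 -1.    ] q7 1.469533698453343 F [-0.0617 -0.3589 -0.9215] w 0.04798415669652872
(0.43, 0.005, 0.17, 88.4) -> [  1.94 -18.54 -10.9 ] [ 0.403 -0.001  0.   ]
(0.4225, 0.006, 0.168, 88.4) -> [  2.14 -18.17 -11.56] [ 0.403 -0.001  0.   ]
```

View pics/c2.png

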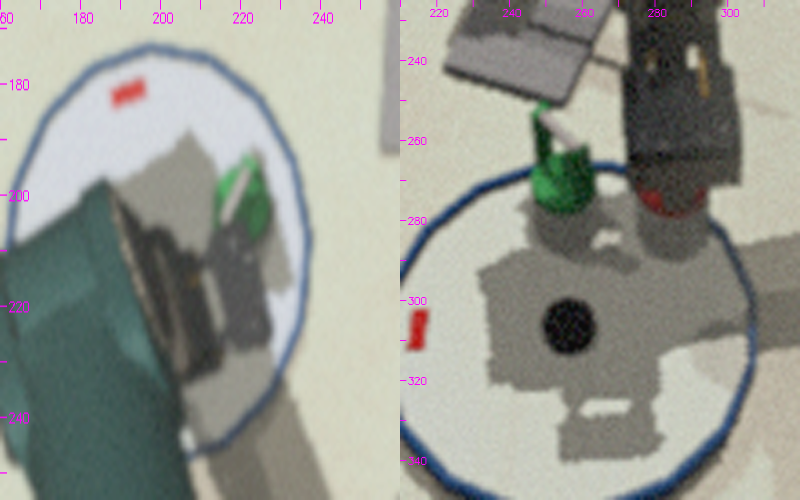

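Gripped at 48 mm, lifted off (side view: red now below the fingers at ≈(284,278); green still at ≈(256,270)). To the front of the hook.

Emit:
drive_tool(
  targets=[
    [0.2, -2, -2.5, 0.05, 0, 0, 4.0],
    [0.4, -4, -5, 0.1, 0, 0, 4.0],
    [0.6, -7, -7.5, 0.15, 0, 0, 4.0],
    [0.8, -10, -9, 0.2, 0, 0, 4.0],
    [1, -13, -10, 0.27, 0, 0, 4.0],
    [1.2, -15, -10.5, 0.34, 0, 0, 4.0],
    [1.5, -17, -10.9, 0.403, 0, 0, 4.0],
    [1.9, -18.5, -10.9, 0.403, 0, 0, 4.0],
    [1.9, -18.5, -10.9, 0.403, 0, 0, 4.0],
    [1.9, -18.5, -10.9, 0.403, 0, 0, 4.0],
  ],
)

```text
time_s: 5.4
tcp_pos: [0.4298, 0.006, 0.1702]
tcp_rot: [0.021, 1.572, -0.022]
wrist_force: [0.1, 0.5, -1.5]
gripper_width: 0.0483
```

```bash
python3 -c "
from h import *
s=robot.snapshot('side');t=robot.snapshot('top')
cv2.imwrite('pics/c3.png',np.hstack([crop('top',225,150,325,250,4,t),cv2.resize(crop('side',225,160,345,260,4,s),(480,400))])[:,:800])
go((.525,.004,.168,88.4),(.525,.004,.13,88.4))"
```

```text
t 5.5 p [0.4298 0.0061 0.1704] yawY 88.47775992141037 xax [-0.0008 -0.0001 -1.    ] q7 1.5105249194614825 F [ 0.2503  0.0375 -0.6762] w 0.04839986747543921
(0.525, 0.004, 0.168, 88.4) -> [0.23 0.04 9.52] [ 0.001 -0.001  0.   ]
(0.525, 0.004, 0.13, 88.4) -> [4.03 0.04 9.52] [ 0.001 -0.001  0.   ]
```

View pics/c3.png

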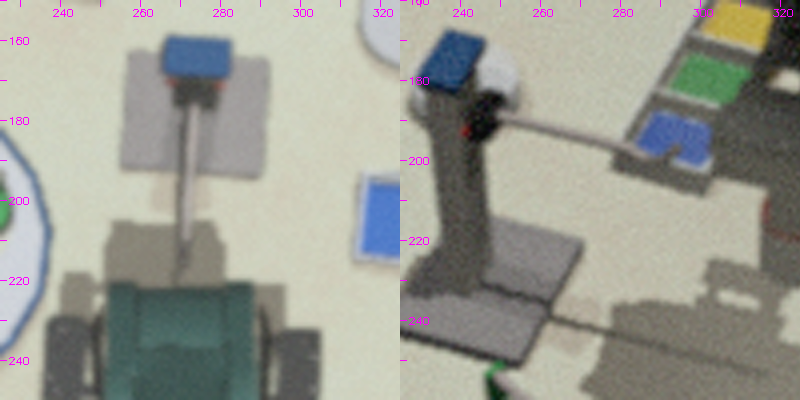

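Emit:
drive_tool(
  targets=[
    [0.2, 0, 1, 0, 0, 0, 4.0],
    [0.2, 0, 2.2, 0, 0, 0, 4.0],
    [0.2, 0, 3.5, 0, 0, 0, 4.0],
    [0.2, 0, 4.8, 0, 0, 0, 4.0],
    [0.2, 0, 6.1, 0, 0, 0, 4.0],
    [0.2, 0, 7.4, 0, 0, 0, 4.0],
    [0.2, 0, 8.6, 0, 0, 0, 4.0],
    [0.2, 0, 9.5, 0, 0, 0, 4.0],
    [0.2, 0, 9.5, 0, 0, 0, 4.0],
    [0.2, 0, 9.5, 0, 0, 0, 4.0],
  ],
)

```text
time_s: 6.75
tcp_pos: [0.5243, 0.0036, 0.1682]
tcp_rot: [0.021, 1.572, -0.021]
wrist_force: [-0.3, -0.4, -2.2]
gripper_width: 0.0484
```

```bash
python3 -c "
from h import *
s=robot.snapshot('side')
cv2.imwrite('pics/c4.png',cv2.resize(crop('side',225,150,345,260,6,s),None,fx=.9,fy=.9))
go((.525,.004,.13,88.4))"
```

```text
t 6.8 p [0.5243 0.0036 0.1683] yawY 88.48232098042239 xax [-0.0012 -0.     -1.    ] q7 1.5793523740257813 F [ 0.025   0.1196 -1.1955] w 0.048040027942603675
(0.525, 0.004, 0.13, 88.4) -> [3.83 0.04 0.07] [ 0.001 -0.001  0.   ]
```

View pics/c4.png

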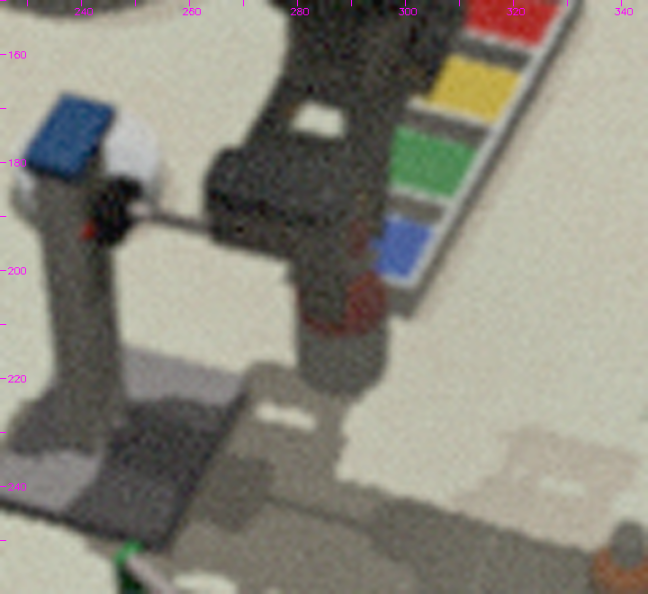

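Bucket under the hook arm, hook undisturbed (boss at ≈(247,190)). Lower 3.7 cm and read the force.

Emit:
drive_tool(
  targets=[
    [0.5, 0, 0, 0, 0, 0, 4.0],
    [1, 0, 0, 0, 0, 0, 4.0],
    [1.5, 0, 0, 0, 0, 0, 4.0],
    [2, 0, 0, 0, 0, 0, 4.0],
    [2.4, 0, 0, 0, 0, 0, 4.0],
    [2.8, 0, 0, 0, 0, 0, 4.0],
    [3.2, 0, 0, 0, 0, 0, 4.0],
    [3.6, 0, 0, 0, 0, 0, 4.0],
    [3.7, 0, 0, 0, 0, 0, 4.0],
    [3.7, 0, 0, 0, 0, 0, 4.0],
  ],
)

```text
time_s: 8.05
tcp_pos: [0.5243, 0.0036, 0.1313]
tcp_rot: [0.021, 1.572, -0.021]
wrist_force: [-0.3, -0.1, 0.9]
gripper_width: 0.0481
```

```bash
python3 -c "
from h import *
F=[]
s=robot.snapshot('side')
for k in range(4): F.append(robot.get_state()['wrist_force']);robot.snapshot('side')
print(np.mean(F,0))
cv2.imwrite('pics/c5.png',cv2.resize(crop('side',225,150,345,260,6,s),None,fx=.9,fy=.9))
go((.525,.004,.13,88.4))"
```

```text
[-0.3062 -0.1793  0.3129]
t 8.3 p [0.5242 0.0036 0.1313] yawY 88.47712665342323 xax [-0.0013  0.     -1.    ] q7 1.5986895661746836 F [-0.7191 -0.0785  0.8542] w 0.04828632399817559
(0.525, 0.004, 0.13, 88.4) -> [0.13 0.05 0.07] [ 0.001 -0.001  0.   ]
```

Wrist force went from ≈-1.2 to ≈+0.3 N, so the hook carries it. Ease up 3 mm, open, then wait with the fingers clear.

Emit:
drive_tool(
  targets=[
    [-0.2, 0, 0, 0, 0, 0, 4.0],
    [-0.3, 0, 0, 0, 0, 0, 4.0],
    [-0.3, 0, 0, 0, 0, 0, 5.5],
    [-0.3, 0, 0, 0, 0, 0, 7.0],
    [-0.3, 0, 0, 0, 0, 0, 9.0],
    [-0.3, 0, 0, 0, 0, 0, 9.0],
    [-0.3, 0, 0, 0, 0, 0, 9.0],
    [-0.3, 0, 0, 0, 0, 0, 9.0],
    [-0.3, 0, 0, 0, 0, 0, 9.0],
    [-0.3, 0, 0, 0, 0, 0, 9.0],
  ],
)

```text
time_s: 9.55
tcp_pos: [0.5243, 0.0036, 0.1344]
tcp_rot: [0.021, 1.572, -0.021]
wrist_force: [0.5, -0.0, 0.9]
gripper_width: 0.0897
```

Emit:
drive_tool(
  targets=[
    [0, 0, 0, 0, 0, 0, 9.0],
    [0, 0, 0, 0, 0, 0, 9.0],
    [0, 0, 0, 0, 0, 0, 9.0],
    [0, 0, 0, 0, 0, 0, 9.0],
    [0, 0, 0, 0, 0, 0, 9.0],
    [0, 0, 0, 0, 0, 0, 9.0],
    [0, 0, 0, 0, 0, 0, 9.0],
    [0, 0, 0, 0, 0, 0, 9.0],
    [0, 0, 0, 0, 0, 0, 9.0],
    [0, 0, 0, 0, 0, 0, 9.0],
  ],
)

```text
time_s: 10.8
tcp_pos: [0.5242, 0.0036, 0.1344]
tcp_rot: [0.021, 1.572, -0.021]
wrist_force: [0.0, 0.1, 0.4]
gripper_width: 0.09
```

```bash
cat > still.py <<'E'
from h import *
import sys
a=robot.snapshot('side')
P=[a]
for k in range(12): P.append(robot.snapshot('side'))
x=[p[195:235,270:305].astype(float) for p in P]
print('diff vs first',[round(np.abs(cv2.GaussianBlur(q,(5,5),1.5)-cv2.GaussianBlur(x[0],(5,5),1.5)).mean(),2) for q in x[1:]])
cv2.imwrite(sys.argv[1],cv2.resize(crop('side',225,150,345,260,6,np.mean(P,0).astype(np.uint8)),None,fx=.9,fy=.9))
go()
E
python3 still.py pics/c6.png
```

```text
diff vs first [np.float64(0.69), np.float64(0.7), np.float64(0.7), np.float64(0.66), np.float64(0.72), np.float64(0.67), np.float64(0.71), np.float64(0.7), np.float64(0.67), np.float64(0.69), np.float64(0.7), np.float64(0.68)]
t 11.45 p [0.5242 0.0036 0.1344] yawY 88.47986390720983 xax [-0.0013  0.     -1.    ] q7 1.5970525066154315 F [-0.1158 -0.2486  0.989 ] w 0.08981172581321355
```

View pics/c6.png

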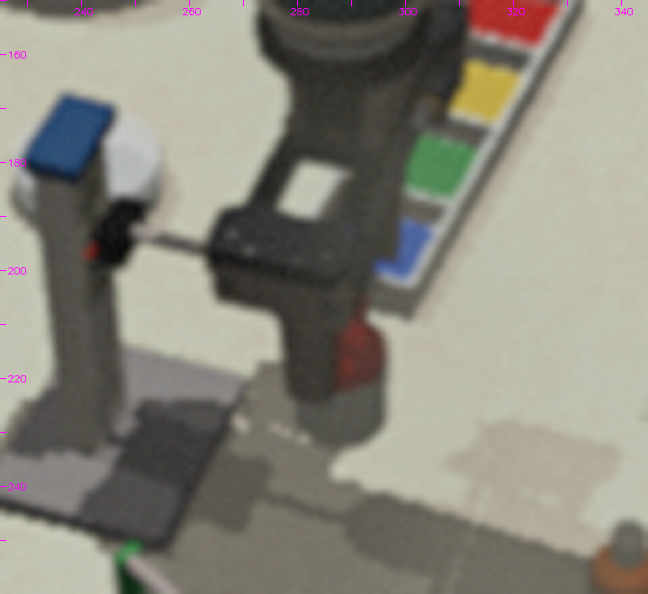

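Red hangs still on the sunken hook (boss now ≈(247,194)), the fingers are open and clear, and frame differences are at noise level. Wait a little longer, then regrip, lift and back out.

Emit:
drive_tool(
  targets=[
    [0, 0, 0, 0, 0, 0, 9.0],
    [0, 0, 0, 0, 0, 0, 9.0],
    [0, 0, 0, 0, 0, 0, 9.0],
    [0, 0, 0, 0, 0, 0, 9.0],
    [0, 0, 0, 0, 0, 0, 9.0],
    [0, 0, 0, 0, 0, 0, 9.0],
    [0, 0, 0, 0, 0, 0, 9.0],
    [0, 0, 0, 0, 0, 0, 9.0],
    [0, 0, 0, 0, 0, 0, 9.0],
    [0, 0, 0, 0, 0, 0, 9.0],
  ],
)

```text
time_s: 12.7
tcp_pos: [0.5243, 0.0036, 0.1344]
tcp_rot: [0.021, 1.572, -0.021]
wrist_force: [1.0, -0.6, -0.2]
gripper_width: 0.0898
```

Emit:
drive_tool(
  targets=[
    [0, 0, 0, 0, 0, 0, 6.5],
    [0, 0, 0, 0, 0, 0, 5.5],
    [0, 0, 0, 0, 0, 0, 4.5],
    [0, 0, 0, 0, 0, 0, 4.0],
    [0, 0, 0, 0, 0, 0, 4.0],
    [-0.6, 0, 0, 0, 0, 0, 4.0],
    [-1.4, 0, 0, 0, 0, 0, 4.0],
    [-2.4, 0, 0, 0, 0, 0, 4.0],
    [-3.5, 0, 0, 0, 0, 0, 4.0],
    [-3.5, 0, 0, 0, 0, 0, 4.0],
  ],
)

```text
time_s: 13.95
tcp_pos: [0.5251, 0.0037, 0.1706]
tcp_rot: [0.021, 1.57, -0.02]
wrist_force: [0.5, 0.0, -1.6]
gripper_width: 0.0488
```

```bash
python3 -c "
from h import *
s=robot.snapshot('side')
cv2.imwrite('pics/c7.png',cv2.resize(crop('side',225,150,345,260,6,s),None,fx=.9,fy=.9))
go((.425,.006,.17,88.4))"
```

```text
t 14.0 p [0.5246 0.0037 0.1699] yawY 88.48845288249623 xax [-0.0001  0.0003 -1.    ] q7 1.5789754399632319 F [ 0.2641  0.6274 -2.0694] w 0.04884607746848211
(0.425, 0.006, 0.17, 88.4) -> [-0.01 -0.03 -9.96] [ 0.002 -0.    -0.   ]
```

View pics/c7.png

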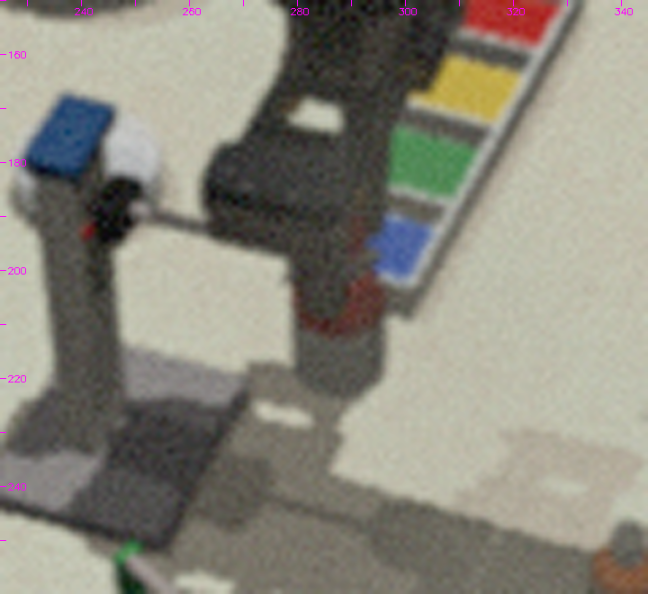

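Red is gripped and lifted, the hook is back at its unloaded height (boss ≈(247,190)). Back out.

Emit:
drive_tool(
  targets=[
    [0, 0, -1, 0, 0, 0, 4.0],
    [0, 0, -2.2, 0, 0, 0, 4.0],
    [0, 0, -3.5, 0, 0, 0, 4.0],
    [0, 0, -5, 0, 0, 0, 4.0],
    [0, 0, -6.5, 0, 0, 0, 4.0],
    [0, 0, -8, 0, 0, 0, 4.0],
    [0, 0, -9.5, 0, 0, 0, 4.0],
    [0, 0, -10, 0, 0, 0, 4.0],
    [0, 0, -10, 0, 0, 0, 4.0],
    [0, 0, -10, 0, 0, 0, 4.0],
  ],
)

```text
time_s: 15.25
tcp_pos: [0.4252, 0.0063, 0.1701]
tcp_rot: [0.021, 1.57, -0.021]
wrist_force: [1.1, -0.1, -0.3]
gripper_width: 0.0486
```

```bash
cat > rack.py <<'E'
from h import *
import sys
# pocket floors by colour, top view
t=np.mean([robot.snapshot('top') for _ in range(3)],0).astype(np.uint8)
h=cv2.cvtColor(t,cv2.COLOR_RGB2HSV)
R={'red':((h[...,0]<6)|(h[...,0]>174)),'yellow':(h[...,0]>22)&(h[...,0]<33),'green':(h[...,0]>50)&(h[...,0]<75),'blue':(h[...,0]>105)&(h[...,0]<120)}
for n,m in R.items():
    m=(m&(h[...,1]>110)&(h[...,2]>60)).astype(np.uint8)
    k,l,st,c=cv2.connectedComponentsWithStats(m)
    for i in range(1,k):
        if 120<st[i][4] and 180<c[i][1]<300 and c[i][0]>160: print(n,st[i],c[i].round(1),onz('top',c[i],.004)[:2])
E
python3 rack.py; python3 -c "
from h import *
go((.5456,-.3826,.17,88.4),(.5456,-.3826,.068,88.4))"
```

```text
red [378 203  19  19 309] [387.1 211.9] [ 0.5464 -0.3813]
yellow [358 200  18  20 302] [366.3 209.4] [ 0.553  -0.3116]
green [337 199  17  17 253] [345.2 207.3] [ 0.5583 -0.241 ]
blue [316 196  18  19 289] [324.5 204.9] [ 0.5644 -0.1719]
t 15.4 p [0.425  0.0063 0.1699] yawY 88.48301500241116 xax [-0.      0.0001 -1.    ] q7 1.507091736079731 F [ 0.1818 -0.0491 -0.9943] w 0.048418017517721255
(0.5456, -0.3826, 0.17, 88.4) -> [ -0.01 -38.56  13.09] [ 0.001 -0.    -0.   ]
(0.5456, -0.3826, 0.068, 88.4) -> [ 10.19 -38.56  13.09] [ 0.001 -0.    -0.   ]
```

Emit:
drive_tool(
  targets=[
    [0, -4, 1.3, 0, 0, 0, 4.0],
    [0, -9, 3, 0, 0, 0, 4.0],
    [0, -14, 4.7, 0, 0, 0, 4.0],
    [0, -19, 6.4, 0, 0, 0, 4.0],
    [0, -24, 8.1, 0, 0, 0, 4.0],
    [0, -29, 9.8, 0, 0, 0, 4.0],
    [0, -34, 11.5, 0, 0, 0, 4.0],
    [0, -37.5, 12.9, 0, 0, 0, 4.0],
    [0, -38.5, 13.1, 0, 0, 0, 4.0],
    [0, -38.5, 13.1, 0, 0, 0, 4.0],
  ],
)

```text
time_s: 16.65
tcp_pos: [0.5452, -0.382, 0.1691]
tcp_rot: [0.022, 1.572, -0.021]
wrist_force: [0.4, 0.1, -1.5]
gripper_width: 0.0482
```

Emit:
drive_tool(
  targets=[
    [2, 0, 0, 0, 0, 0, 4.0],
    [4, 0, 0, 0, 0, 0, 4.0],
    [6, 0, 0, 0, 0, 0, 4.0],
    [8, 0, 0, 0, 0, 0, 4.0],
    [9, 0, 0, 0, 0, 0, 4.0],
    [9.3, 0, 0, 0, 0, 0, 4.0],
    [9.5, 0, 0, 0, 0, 0, 4.0],
    [9.7, 0, 0, 0, 0, 0, 4.0],
    [9.9, 0, 0, 0, 0, 0, 4.0],
    [9.9, 0, 0, 0, 0, 0, 4.0],
  ],
)

```text
time_s: 17.9
tcp_pos: [0.5451, -0.3819, 0.0702]
tcp_rot: [0.022, 1.572, -0.021]
wrist_force: [-1.1, 0.1, -1.4]
gripper_width: 0.0479
```

```bash
python3 -c "
from h import *
F=[]
for k in range(4): F.append(robot.get_state()['wrist_force']);robot.snapshot('side')
print(np.mean(F,0))
go((.546,-.382,.067,88.4))"
```

```text
[-0.2172 -0.0989 -1.6538]
t 18.1 p [ 0.5452 -0.382   0.0702] yawY 88.4399070336383 xax [-0.0011  0.0007 -1.    ] q7 2.353395395705042 F [ 0.0466 -0.7726 -1.1372] w 0.04863837420594292
(0.546, -0.382, 0.067, 88.4) -> [0.32 0.   0.08] [ 0.001 -0.001 -0.001]
```

Emit:
drive_tool(
  targets=[
    [0.1, 0, 0, 0, 0, 0, 4.0],
    [0.1, 0, 0, 0, 0, 0, 4.0],
    [0.2, 0, 0, 0, 0, 0, 4.0],
    [0.2, 0, 0, 0, 0, 0, 4.0],
    [0.3, 0, 0, 0, 0, 0, 4.0],
    [0.3, 0, 0, 0, 0, 0, 4.0],
    [0.3, 0, 0, 0, 0, 0, 4.0],
    [0.3, 0, 0, 0, 0, 0, 4.0],
    [0.3, 0, 0, 0, 0, 0, 4.0],
    [0.3, 0, 0, 0, 0, 0, 4.0],
  ],
)

```text
time_s: 19.35
tcp_pos: [0.5459, -0.3816, 0.0685]
tcp_rot: [0.022, 1.57, -0.02]
wrist_force: [-1.1, 2.1, 8.1]
gripper_width: 0.0484
```

```bash
python3 -c "
from h import *
F=[]
for k in range(4): F.append(robot.get_state()['wrist_force']);robot.snapshot('side')
print(np.mean(F,0))
go()"
```

```text
[-1.1042  2.7952  7.9767]
t 19.55 p [ 0.5459 -0.3815  0.0685] yawY 88.47271279388167 xax [ 0.0002  0.0013 -1.    ] q7 2.354733990971781 F [-1.513   2.3328  7.993 ] w 0.04781933836623973
```

Seated (8 N upward at TCP z = 0.0685). Ease off, release, rise, and swing back towards the carousel.

Emit:
drive_tool(
  targets=[
    [-0.1, 0, 0, 0, 0, 0, 4.0],
    [-0.1, 0, 0, 0, 0, 0, 5.5],
    [-0.1, 0, 0, 0, 0, 0, 6.5],
    [-0.1, 0, 0, 0, 0, 0, 7.2],
    [-0.1, 0, 0, 0, 0, 0, 7.2],
    [-2, 0, 0, 0, 0, 0, 7.2],
    [-5, 0, 0, 0, 0, 0, 7.2],
    [-8, 0, 0, 0, 0, 0, 7.2],
    [-11, 0, 0, 0, 0, 0, 9.0],
    [-14, 0, 0, 0, 0, 0, 9.0],
  ],
)

```text
time_s: 20.8
tcp_pos: [0.546, -0.382, 0.2111]
tcp_rot: [0.022, 1.569, -0.021]
wrist_force: [-0.0, -0.4, -0.4]
gripper_width: 0.0889
```

```bash
python3 -c "
from h import *
go((.43,-.1,.22,110),(.43,.1,.22,120),(.43,-.1,.22,145))"
```

```text
t 20.8 p [ 0.546  -0.382   0.2111] yawY 88.45652523034809 xax [ 0.0016  0.0005 -1.    ] q7 2.2976516544463252 F [-0.0453 -0.4385 -0.4031] w 0.08893331862092287
(0.43, -0.1, 0.22, 110) -> [ -0.9   27.88 -12.35] [-0.376  0.002 -0.   ]
(0.43, 0.1, 0.22, 120) -> [ -0.89  47.87 -12.89] [-0.551  0.002 -0.   ]
(0.43, -0.1, 0.22, 145) -> [ -0.9   27.88 -12.35] [-0.987  0.002  0.   ]
```

Emit:
drive_tool(
  targets=[
    [-0.9, 3, -3, -0.1, 0, 0, 9.0],
    [-0.9, 6, -6, -0.2, 0, 0, 9.0],
    [-0.9, 10, -9, -0.3, 0, 0, 9.0],
    [-0.9, 14, -11.5, -0.4, 0, 0, 9.0],
    [-0.9, 18, -12.4, -0.5, 0, 0, 9.0],
    [-0.9, 22, -12.4, -0.6, 0, 0, 9.0],
    [-0.9, 26, -12.4, -0.7, 0, 0, 9.0],
    [-0.9, 27.9, -12.4, -0.8, 0, 0, 9.0],
    [-0.9, 27.9, -12.4, -0.9, 0, 0, 9.0],
    [-0.9, 27.9, -12.4, -0.99, 0, 0, 9.0],
  ],
)

```text
time_s: 22.05
tcp_pos: [0.4299, -0.0997, 0.2214]
tcp_rot: [-0.754, 1.433, 0.752]
wrist_force: [0.2, -0.7, 0.9]
gripper_width: 0.0895
```

```bash
python3 -c "
from h import *
t=np.mean([robot.snapshot('top') for _ in range(3)],0).astype(np.uint8);s=np.mean([robot.snapshot('side') for _ in range(3)],0).astype(np.uint8)
A=crop('top',155,165,255,255,4,t);B=crop('side',205,235,305,325,4,s);C=crop('top',305,180,405,230,4,t);D=crop('side',260,130,360,180,4,s)
cv2.imwrite('pics/c8.png',np.vstack([np.hstack([A,B]),np.hstack([C,D])]))
go()"
```

```text
t 22.35 p [ 0.4297 -0.0999  0.2205] yawY 145.08825796550326 xax [ 0.0025  0.0004 -1.    ] q7 2.710952517925434 F [-0.189  -0.0231  0.2179] w 0.0903875617358739
```

View pics/c8.png

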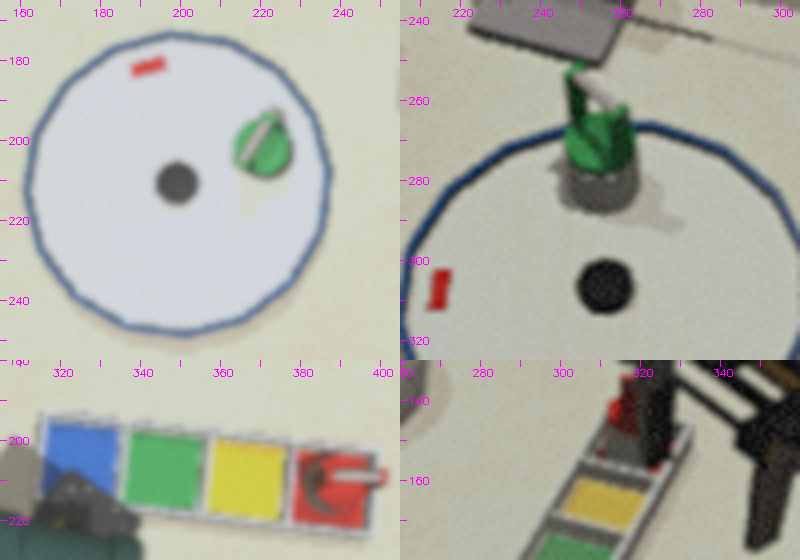

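Red stands upright in the red pocket (bar near (391,209)), the rack has not moved, and green is unchanged (bar (216,205)–(224,195)). Go above green.

```bash
python3 -c "
from h import *
go((.43,.12,.215,146),(.558,.166,.215,146),(.558,.166,.0895,146))"
```

```text
t 22.35 p [ 0.4297 -0.0999  0.2205] yawY 145.08825796550326 xax [ 0.0025  0.0004 -1.    ] q7 2.710952517925434 F [-0.189  -0.0231  0.2179] w 0.0903875617358739
(0.43, 0.12, 0.215, 146) -> [ 0.56 12.56 18.05] [-0.016  0.002  0.002]
(0.558, 0.166, 0.215, 146) -> [ 0.59  4.7  29.15] [-0.016  0.002  0.002]
(0.558, 0.166, 0.0895, 146) -> [13.14  4.72 29.13] [-0.016  0.002  0.002]
```

Emit:
drive_tool(
  targets=[
    [0.5, 3, 4.5, 0, 0, 0, 9.0],
    [0.5, 6, 9, 0, 0, 0, 9.0],
    [0.5, 9.5, 14, 0, 0, 0, 9.0],
    [0.5, 12, 18, 0, 0, 0, 9.0],
    [0.5, 10, 21, 0, 0, 0, 9.0],
    [0.5, 7, 25, -0.016, 0, 0, 9.0],
    [0.6, 5, 28.5, -0.016, 0, 0, 9.0],
    [0.6, 4.7, 29.1, -0.016, 0, 0, 9.0],
    [0.6, 4.7, 29.1, -0.016, 0, 0, 9.0],
    [0.6, 4.7, 29.1, -0.016, 0, 0, 9.0],
  ],
)

```text
time_s: 23.6
tcp_pos: [0.5567, 0.165, 0.215]
tcp_rot: [-0.762, 1.432, 0.761]
wrist_force: [-0.7, 0.2, 0.4]
gripper_width: 0.0899
```

```bash
python3 -c "
from h import *
s=robot.snapshot('side')
cv2.imwrite('pics/c9.png',crop('side',205,215,325,325,5,s))
go((.558,.166,.0895,146))"
```

```text
t 23.65 p [0.5568 0.165  0.2152] yawY 145.97089856139903 xax [ 0.0023  0.0002 -1.    ] q7 2.200197650742058 F [0.1759 0.5506 0.0491] w 0.09004120841758924
(0.558, 0.166, 0.0895, 146) -> [12.57 -0.02  0.13] [-0.001  0.001  0.002]
```

View pics/c9.png

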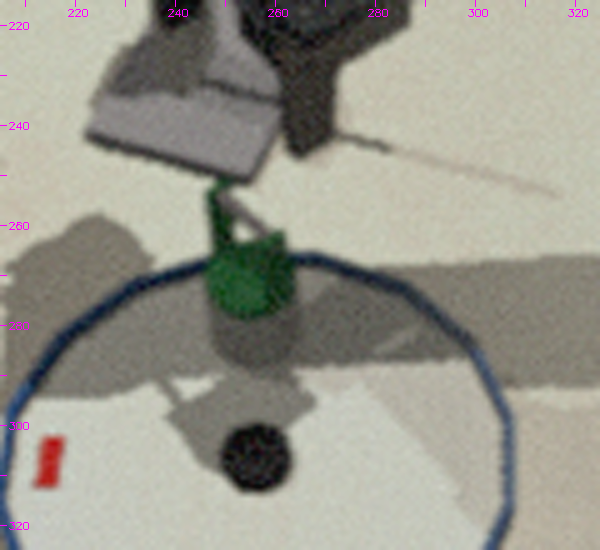

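Green bar still spans ≈(248,252)–(261,264) and the fingers are above it. Descend, grip, lift.

Emit:
drive_tool(
  targets=[
    [2, 0, 0.1, 0, 0, 0, 9.0],
    [4, 0, 0.1, 0, 0, 0, 9.0],
    [6, 0, 0.1, 0, 0, 0, 9.0],
    [8, 0, 0.1, 0, 0, 0, 9.0],
    [10, 0, 0.1, 0, 0, 0, 9.0],
    [11.5, 0, 0.1, 0, 0, 0, 9.0],
    [12.5, 0, 0.1, 0, 0, 0, 9.0],
    [12.6, 0, 0.1, 0, 0, 0, 6.5],
    [12.6, 0, 0.1, 0, 0, 0, 5.0],
    [12.6, 0, 0.1, 0, 0, 0, 4.0],
  ],
)

```text
time_s: 24.9
tcp_pos: [0.5581, 0.166, 0.0898]
tcp_rot: [-0.762, 1.43, 0.76]
wrist_force: [-0.3, -1.0, 0.1]
gripper_width: 0.0621
```

Emit:
drive_tool(
  targets=[
    [0, 0, 0, 0, 0, 0, 4.0],
    [0, 0, 0, 0, 0, 0, 4.0],
    [0, 0, 0, 0, 0, 0, 4.0],
    [0, 0, 0, 0, 0, 0, 4.0],
    [-1, 0, 0, 0, 0, 0, 4.0],
    [-3, 0, 0, 0, 0, 0, 4.0],
    [-5, 0, 0, 0, 0, 0, 4.0],
    [-8, 0, 0, 0, 0, 0, 4.0],
    [-10, 0, 0, 0, 0, 0, 4.0],
    [-10, 0, 0, 0, 0, 0, 4.0],
  ],
)

```text
time_s: 26.15
tcp_pos: [0.5586, 0.166, 0.1915]
tcp_rot: [-0.762, 1.427, 0.759]
wrist_force: [0.4, -0.2, -2.7]
gripper_width: 0.0481
```

```bash
python3 -c "
from h import *
go((.43,.12,.185,120),(.425,.006,.168,88.4))"
```

```text
t 26.15 p [0.5586 0.166  0.1915] yawY 145.95625786869408 xax [ 0.0063  0.0015 -1.    ] q7 2.1987857554876404 F [ 0.4278 -0.2429 -2.7313] w 0.048092439639648495
(0.43, 0.12, 0.185, 120) -> [  0.56   8.08 -11.02] [0.453 0.006 0.003]
(0.425, 0.006, 0.168, 88.4) -> [  2.24   2.12 -20.75] [1.005 0.007 0.002]
```

Emit:
drive_tool(
  targets=[
    [0.1, 2, -3, 0.05, 0, 0, 4.0],
    [0.2, 4.5, -6, 0.15, 0, 0, 4.0],
    [0.4, 7, -9.5, 0.27, 0.003, 0, 4.0],
    [0.6, 8, -11.5, 0.4, 0.006, 0, 4.0],
    [1, 7, -13.5, 0.53, 0.006, 0.003, 4.0],
    [1.4, 5.5, -16, 0.66, 0.006, 0.003, 4.0],
    [1.8, 4, -18.5, 0.79, 0.006, 0.002, 4.0],
    [2.2, 2.1, -20.7, 0.91, 0.007, 0.002, 4.0],
    [2.2, 2.1, -20.7, 1.005, 0.007, 0.002, 4.0],
    [2.2, 2.1, -20.7, 1.005, 0.007, 0.002, 4.0],
  ],
)

```text
time_s: 27.4
tcp_pos: [0.4247, 0.006, 0.1676]
tcp_rot: [0.022, 1.573, -0.022]
wrist_force: [-0.1, 0.4, -1.3]
gripper_width: 0.0481
```

```bash
python3 -c "
from h import *
F=[]
for k in range(4): F.append(robot.get_state()['wrist_force']);robot.snapshot('side')
print(np.mean(F,0))
go((.5245,.0036,.168,88.4))"
```

```text
[ 0.2631  0.3458 -1.7011]
t 27.6 p [0.4253 0.0067 0.1681] yawY 88.49018263729317 xax [-0.001   0.0001 -1.    ] q7 1.4922219170576594 F [-0.1367  0.3093 -1.2665] w 0.048565726806045637
(0.5245, 0.0036, 0.168, 88.4) -> [ 0.   -0.05  9.93] [ 0.002 -0.001 -0.   ]
```

Emit:
drive_tool(
  targets=[
    [0, 0, 1, 0, 0, 0, 4.0],
    [0, 0, 2.2, 0, 0, 0, 4.0],
    [0, 0, 3.5, 0, 0, 0, 4.0],
    [0, 0, 4.8, 0, 0, 0, 4.0],
    [0, 0, 6.1, 0, 0, 0, 4.0],
    [0, 0, 7.4, 0, 0, 0, 4.0],
    [0, 0, 8.8, 0, 0, 0, 4.0],
    [0, 0, 9.9, 0, 0, 0, 4.0],
    [0, 0, 9.9, 0, 0, 0, 4.0],
    [0, 0, 9.9, 0, 0, 0, 4.0],
  ],
)

```text
time_s: 28.85
tcp_pos: [0.5238, 0.004, 0.1679]
tcp_rot: [0.021, 1.573, -0.021]
wrist_force: [-0.2, 0.6, -1.1]
gripper_width: 0.0477
```

Emit:
drive_tool(
  targets=[
    [0.5, 0, 0, 0, 0, 0, 4.0],
    [1, 0, 0, 0, 0, 0, 4.0],
    [1.5, 0, 0, 0, 0, 0, 4.0],
    [2, 0, 0, 0, 0, 0, 4.0],
    [2.4, 0, 0, 0, 0, 0, 4.0],
    [2.8, 0, 0, 0, 0, 0, 4.0],
    [3.2, 0, 0, 0, 0, 0, 4.0],
    [3.5, 0, 0, 0, 0, 0, 4.0],
    [3.5, 0, 0, 0, 0, 0, 4.0],
    [3.5, 0, 0, 0, 0, 0, 4.0],
  ],
)

```text
time_s: 30.1
tcp_pos: [0.5237, 0.0041, 0.133]
tcp_rot: [0.021, 1.573, -0.021]
wrist_force: [-0.4, -0.2, -0.4]
gripper_width: 0.0482
```

```bash
python3 -c "
from h import *
F=[];P=[]
for k in range(6): F.append(robot.get_state()['wrist_force']);P.append(robot.snapshot('side'))
print(np.mean(F,0))
cv2.imwrite('pics/c10.png',crop('side',225,150,345,260,5,np.mean(P,0).astype(np.uint8)))
go()"
```

```text
[-0.6823  0.0182 -0.1263]
t 30.4 p [0.5237 0.004  0.1329] yawY 88.49189590117113 xax [-0.0017  0.0001 -1.    ] q7 1.565635832093054 F [-0.1989 -0.3128  0.9814] w 0.04810633963526222
```

View pics/c10.png

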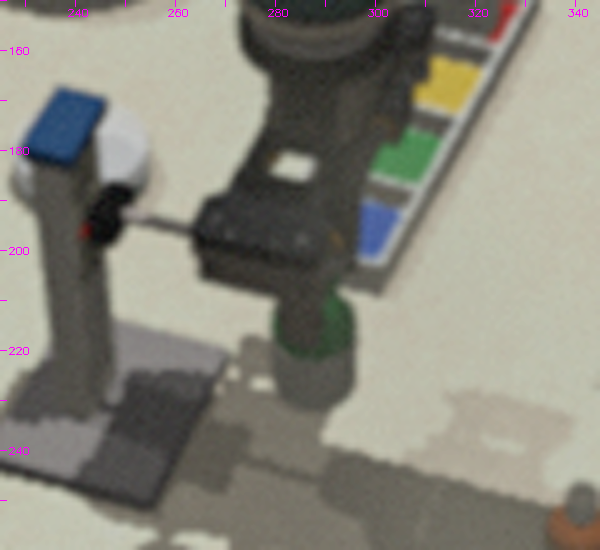

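The hook carries green (boss sunk to ≈193; wrist force ≈0). Release and wait.

Emit:
drive_tool(
  targets=[
    [0, 0, 0, 0, 0, 0, 5.5],
    [0, 0, 0, 0, 0, 0, 7.0],
    [0, 0, 0, 0, 0, 0, 9.0],
    [0, 0, 0, 0, 0, 0, 9.0],
    [0, 0, 0, 0, 0, 0, 9.0],
    [0, 0, 0, 0, 0, 0, 9.0],
    [0, 0, 0, 0, 0, 0, 9.0],
    [0, 0, 0, 0, 0, 0, 9.0],
    [0, 0, 0, 0, 0, 0, 9.0],
    [0, 0, 0, 0, 0, 0, 9.0],
  ],
)

```text
time_s: 31.65
tcp_pos: [0.5237, 0.0041, 0.1329]
tcp_rot: [0.021, 1.572, -0.021]
wrist_force: [0.3, -0.1, -0.7]
gripper_width: 0.0901
```

Emit:
drive_tool(
  targets=[
    [0, 0, 0, 0, 0, 0, 9.0],
    [0, 0, 0, 0, 0, 0, 9.0],
    [0, 0, 0, 0, 0, 0, 9.0],
    [0, 0, 0, 0, 0, 0, 9.0],
    [0, 0, 0, 0, 0, 0, 9.0],
    [0, 0, 0, 0, 0, 0, 9.0],
    [0, 0, 0, 0, 0, 0, 9.0],
    [0, 0, 0, 0, 0, 0, 9.0],
    [0, 0, 0, 0, 0, 0, 9.0],
    [0, 0, 0, 0, 0, 0, 9.0],
  ],
)

```text
time_s: 32.9
tcp_pos: [0.5237, 0.0041, 0.1329]
tcp_rot: [0.021, 1.573, -0.021]
wrist_force: [-0.7, -0.9, -0.9]
gripper_width: 0.0902
```

```bash
python3 still.py pics/c11.png
```

```text
diff vs first [np.float64(0.71), np.float64(0.68), np.float64(0.75), np.float64(0.72), np.float64(0.72), np.float64(0.7), np.float64(0.68), np.float64(0.74), np.float64(0.67), np.float64(0.71), np.float64(0.73), np.float64(0.75)]
t 33.55 p [0.5237 0.004  0.1329] yawY 88.48833199691751 xax [-0.0018  0.0001 -1.    ] q7 1.5656293665935657 F [-0.8896 -0.0063  0.0642] w 0.09016491995769942
```

Emit:
drive_tool(
  targets=[
    [0, 0, 0, 0, 0, 0, 9.0],
    [0, 0, 0, 0, 0, 0, 9.0],
    [0, 0, 0, 0, 0, 0, 9.0],
    [0, 0, 0, 0, 0, 0, 9.0],
    [0, 0, 0, 0, 0, 0, 9.0],
    [0, 0, 0, 0, 0, 0, 9.0],
    [0, 0, 0, 0, 0, 0, 9.0],
    [0, 0, 0, 0, 0, 0, 9.0],
    [0, 0, 0, 0, 0, 0, 9.0],
    [0, 0, 0, 0, 0, 0, 9.0],
  ],
)

```text
time_s: 34.8
tcp_pos: [0.5237, 0.004, 0.133]
tcp_rot: [0.021, 1.572, -0.021]
wrist_force: [0.4, 0.1, 0.8]
gripper_width: 0.0901
```

```bash
python3 still.py pics/c12.png; python3 -c "
import cv2,numpy as np
a,b=cv2.imread('pics/c11.png').astype(float),cv2.imread('pics/c12.png').astype(float);print('c11-c12',np.abs(a-b).mean(),cv2.blur(np.abs(a-b),(9,9)).max())"
```

```text
diff vs first [np.float64(0.74), np.float64(0.69), np.float64(0.69), np.float64(0.67), np.float64(0.66), np.float64(0.68), np.float64(0.73), np.float64(0.72), np.float64(0.66), np.float64(0.71), np.float64(0.67), np.float64(0.71)]
t 35.45 p [0.5237 0.004  0.1329] yawY 88.4902924803572 xax [-0.0018  0.0001 -1.    ] q7 1.565619913422154 F [-0.1742 -0.7771  0.4879] w 0.09017284868735163
c11-c12 1.0589970348200801 5.3580246913580245
```

Still for well over a second. Regrip, lift, and back out.

Emit:
drive_tool(
  targets=[
    [0, 0, 0, 0, 0, 0, 6.5],
    [0, 0, 0, 0, 0, 0, 5.5],
    [0, 0, 0, 0, 0, 0, 4.5],
    [0, 0, 0, 0, 0, 0, 4.0],
    [0, 0, 0, 0, 0, 0, 4.0],
    [-0.6, 0, 0, 0, 0, 0, 4.0],
    [-1.4, 0, 0, 0, 0, 0, 4.0],
    [-2.4, 0, 0, 0, 0, 0, 4.0],
    [-3.6, 0, 0, 0, 0, 0, 4.0],
    [-3.6, 0, 0, 0, 0, 0, 4.0],
  ],
)

```text
time_s: 36.7
tcp_pos: [0.5246, 0.0041, 0.1703]
tcp_rot: [0.021, 1.57, -0.02]
wrist_force: [0.1, 0.3, -1.8]
gripper_width: 0.0486
```

```bash
python3 -c "
from h import *
F=[]
for k in range(4): F.append(robot.get_state()['wrist_force']);P=robot.snapshot('side')
print(np.mean(F,0))
cv2.imwrite('pics/c13.png',crop('side',225,150,345,260,5,P))
go((.425,.006,.17,88.4))"
```

```text
[ 0.0388  0.3898 -1.832 ]
t 36.9 p [0.5234 0.0041 0.1686] yawY 88.49427834029981 xax [-0.0024  0.0001 -1.    ] q7 1.5516746775673178 F [ 0.2214  0.6249 -1.4215] w 0.04843318032547842
(0.425, 0.006, 0.17, 88.4) -> [-0.11 -0.07 -9.85] [ 0.002 -0.002  0.   ]
```

View pics/c13.png

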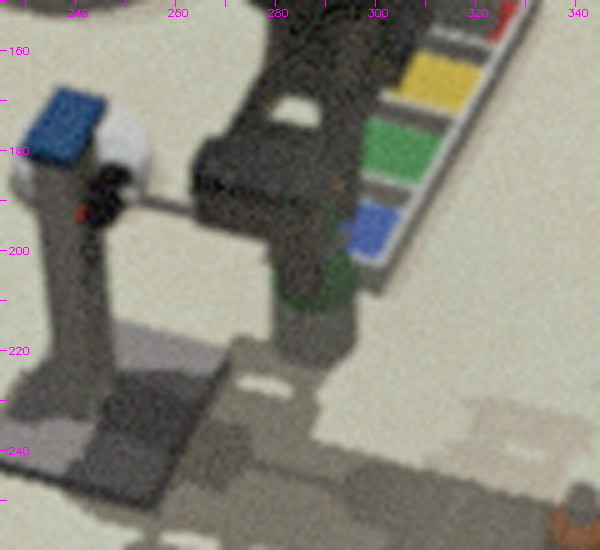

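Green is lifted and the hook is back up (boss ≈189). Back out and measure the rack.

Emit:
drive_tool(
  targets=[
    [-0.1, 0, -1, 0, 0, 0, 4.0],
    [-0.1, 0, -2.2, 0, 0, 0, 4.0],
    [-0.1, 0, -3.5, 0, 0, 0, 4.0],
    [-0.1, 0, -5, 0, 0, 0, 4.0],
    [-0.1, 0, -6.5, 0, 0, 0, 4.0],
    [-0.1, 0, -8, 0, 0, 0, 4.0],
    [-0.1, 0, -9.3, 0, 0, 0, 4.0],
    [-0.1, 0, -9.9, 0, 0, 0, 4.0],
    [-0.1, 0, -9.9, 0, 0, 0, 4.0],
    [-0.1, 0, -9.9, 0, 0, 0, 4.0],
  ],
)

```text
time_s: 38.15
tcp_pos: [0.425, 0.0067, 0.17]
tcp_rot: [0.021, 1.573, -0.021]
wrist_force: [0.1, -0.1, -1.2]
gripper_width: 0.0484
```

```bash
python3 rack.py; python3 -c "
from h import *
go((.5585,-.241,.17,88.4))"
```

```text
red [378 203  19  19 230] [387.5 212.6] [ 0.5442 -0.3827]
yellow [358 200  18  20 299] [366.4 209.4] [ 0.5529 -0.3118]
green [337 199  17  17 255] [345.2 207.3] [ 0.5582 -0.2412]
blue [316 196  18  19 290] [324.5 204.9] [ 0.5645 -0.1719]
t 38.3 p [0.4248 0.0066 0.1698] yawY 88.48411756977099 xax [-0.0024 -0.0001 -1.    ] q7 1.4916244855302827 F [-0.6415  0.1213 -1.868 ] w 0.04822842661326335
(0.5585, -0.241, 0.17, 88.4) -> [ -0.05 -24.4   14.02] [ 0.001 -0.002  0.   ]
```

Emit:
drive_tool(
  targets=[
    [0, -3, 0.5, 0, 0, 0, 4.0],
    [0, -6, 2, 0, 0, 0, 4.0],
    [0, -9.5, 4, 0, 0, 0, 4.0],
    [0, -13, 6.5, 0, 0, 0, 4.0],
    [0, -16.5, 9, 0, 0, 0, 4.0],
    [0, -20, 11.5, 0, 0, 0, 4.0],
    [0, -23, 13.3, 0, 0, 0, 4.0],
    [0, -24.4, 14, 0, 0, 0, 4.0],
    [0, -24.4, 14, 0, 0, 0, 4.0],
    [0, -24.4, 14, 0, 0, 0, 4.0],
  ],
)

```text
time_s: 39.55
tcp_pos: [0.5579, -0.2393, 0.1693]
tcp_rot: [0.021, 1.574, -0.019]
wrist_force: [-0.1, 0.3, -1.3]
gripper_width: 0.0485
```

Emit:
drive_tool(
  targets=[
    [2, 0, 0, 0, 0, 0, 4.0],
    [4, 0, 0, 0, 0, 0, 4.0],
    [6, 0, 0, 0, 0, 0, 4.0],
    [8, 0, 0, 0, 0, 0, 4.0],
    [9, 0, 0, 0, 0, 0, 4.0],
    [9.4, 0, 0, 0, 0, 0, 4.0],
    [9.7, 0, 0, 0, 0, 0, 4.0],
    [9.8, 0, 0, 0, 0, 0, 4.0],
    [9.9, 0, 0, 0, 0, 0, 4.0],
    [9.9, 0, 0, 0, 0, 0, 4.0],
  ],
)

```text
time_s: 40.8
tcp_pos: [0.5577, -0.2393, 0.0705]
tcp_rot: [0.021, 1.573, -0.019]
wrist_force: [0.1, -0.1, -1.5]
gripper_width: 0.0487
```

```bash
python3 -c "
from h import *
F=[]
for k in range(4): F.append(robot.get_state()['wrist_force']);robot.snapshot('side')
print(np.mean(F,0))
go((.5585,-.241,.067,88.4))"
```

```text
[-0.0166 -0.1743 -1.1887]
t 41.0 p [ 0.5576 -0.2393  0.0704] yawY 88.55741341007719 xax [-0.003   0.0012 -1.    ] q7 2.087903611491622 F [ 0.1971  0.2369 -1.4822] w 0.048537564840610156
(0.5585, -0.241, 0.067, 88.4) -> [ 0.34 -0.17  0.09] [ 0.003 -0.003 -0.001]
```

Emit:
drive_tool(
  targets=[
    [0.1, -0.1, 0, 0, 0, 0, 4.0],
    [0.1, -0.1, 0, 0, 0, 0, 4.0],
    [0.2, -0.1, 0, 0, 0, 0, 4.0],
    [0.2, -0.1, 0, 0, 0, 0, 4.0],
    [0.2, -0.1, 0, 0, 0, 0, 4.0],
    [0.2, -0.1, 0, 0, 0, 0, 4.0],
    [0.3, -0.1, 0, 0, 0, 0, 4.0],
    [0.3, -0.1, 0, 0, 0, 0, 4.0],
    [0.3, -0.1, 0, 0, 0, 0, 4.0],
    [0.3, -0.1, 0, 0, 0, 0, 4.0],
  ],
)

```text
time_s: 42.25
tcp_pos: [0.5576, -0.2403, 0.0674]
tcp_rot: [0.021, 1.574, -0.019]
wrist_force: [-0.9, 0.3, -1.9]
gripper_width: 0.0485
```

Emit:
drive_tool(
  targets=[
    [0.1, 0, 0, 0, 0, 0, 4.0],
    [0.1, 0, 0, 0, 0, 0, 4.0],
    [0.2, 0, 0, 0, 0, 0, 4.0],
    [0.2, 0, 0, 0, 0, 0, 4.0],
    [0.2, 0, 0, 0, 0, 0, 4.0],
    [0.2, 0, 0, 0, 0, 0, 4.0],
    [0.2, 0, 0, 0, 0, 0, 4.0],
    [0.2, 0, 0, 0, 0, 0, 4.0],
    [0.2, 0, 0, 0, 0, 0, 4.0],
    [0.2, 0, 0, 0, 0, 0, 4.0],
  ],
)

```text
time_s: 43.5
tcp_pos: [0.5584, -0.2397, 0.0665]
tcp_rot: [0.021, 1.572, -0.018]
wrist_force: [-0.4, 2.2, 7.1]
gripper_width: 0.0481
```

Seated. Ease off, release, rise and move away.

Emit:
drive_tool(
  targets=[
    [-0.1, 0, 0, 0, 0, 0, 4.0],
    [-0.1, 0, 0, 0, 0, 0, 5.5],
    [-0.1, 0, 0, 0, 0, 0, 6.5],
    [-0.1, 0, 0, 0, 0, 0, 7.2],
    [-0.1, 0, 0, 0, 0, 0, 7.2],
    [-2, 0, 0, 0, 0, 0, 7.2],
    [-5, 0, 0, 0, 0, 0, 7.2],
    [-8, 0, 0, 0, 0, 0, 7.2],
    [-11, 0, 0, 0, 0, 0, 7.2],
    [-14, 0, 0, 0, 0, 0, 7.2],
  ],
)

```text
time_s: 44.75
tcp_pos: [0.5587, -0.2401, 0.2091]
tcp_rot: [0.021, 1.571, -0.018]
wrist_force: [0.6, -0.7, -0.1]
gripper_width: 0.0721
```

Emit:
drive_tool(
  targets=[
    [0, 2, -2, 0, 0, 0, 7.2],
    [0, 4, -4, 0, 0, 0, 7.2],
    [0, 6, -6, 0, 0, 0, 7.2],
    [0, 8, -8, 0, 0, 0, 7.2],
    [0, 11, -10, 0, 0, 0, 7.2],
    [0, 14, -12, 0, 0, 0, 7.2],
    [0, 18, -13, 0, 0, 0, 7.2],
    [0, 22, -13, 0, 0, 0, 7.2],
    [0, 26, -13, 0, 0, 0, 7.2],
    [0, 28, -13, 0, 0, 0, 7.2],
  ],
)

```text
time_s: 46.0
tcp_pos: [0.4359, 0.045, 0.2109]
tcp_rot: [0.019, 1.569, -0.016]
wrist_force: [0.0, -1.0, 0.5]
gripper_width: 0.0719
```

```bash
python3 -c "
from h import *
t=np.mean([robot.snapshot('top') for _ in range(3)],0).astype(np.uint8);s=np.mean([robot.snapshot('side') for _ in range(3)],0).astype(np.uint8)
A=cv2.resize(t[:,:,::-1],(480,360));B=cv2.resize(crop('top',305,180,405,230,3,t),(320,160));D=cv2.resize(crop('side',260,130,360,210,4,s),(320,200))
cv2.imwrite('pics/c14.png',np.hstack([A,np.vstack([B,D])]))
go()"; python3 rack.py
```

```text
t 46.3 p [0.4359 0.0418 0.2099] yawY 88.4717950901432 xax [ 0.0007  0.0013 -1.    ] q7 1.3961450804225635 F [ 0.0086 -0.969  -0.937 ] w 0.07226435071264327
red [378 203  19  19 231] [387.5 212.6] [ 0.5443 -0.3827]
yellow [358 200  18  20 303] [366.3 209.3] [ 0.5532 -0.3115]
blue [316 196  18  19 290] [324.5 204.9] [ 0.5645 -0.1719]
```

View pics/c14.png

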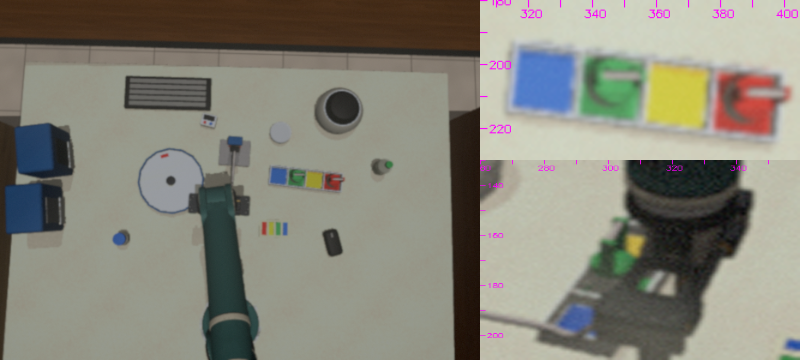

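Both buckets are upright in their own pockets (green ≈(346,204), red ≈(388,209) in the top view). The carousel is empty, the rack and bystanders are in place, and the arm is clear.

```bash
python3 -c "
from station import robot
print(robot.sign_off())"
```

```text
the job is handed in; nothing more can be done
None
```

Both buckets that were on the carousel, red and green, were check-weighed in that order and now stand in their own rack pockets. Yellow and blue were absent, so I passed over them. I handed the job in at about 46 s of robot time.

- **Weighing:** Each bucket was hung alone on the hook and released with the fingers open, clear of it. I waited until repeated side pictures differed only by camera noise, for over a second with each bucket. The hook sank by roughly one to two centimetres, far from its bottom stop.
- **Last checks:** The final pictures show both buckets upright in the right pockets and the carousel empty. The rack is where it was (pockets unmoved to within about a pixel), the bystanders look undisturbed, and the arm is clear of everything. I saw no sign of anything having been knocked aside.
- **Forces:** The largest wrist force I read was about 8 N, a brief press as each bucket met its pocket floor.
- **Disagreement:** The two cameras gave bucket cap positions about 7 mm apart in y. I used the crossbar positions instead; for green these agreed to about 2 mm, and red's bar I could only place from the top view.
- **Picture count:** I viewed 16 pictures, two over the budget of 14.

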